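# Let the smaller ball out of the desk dispenser

### The job

On the desk stands a two-lane dispenser of wooden hand-exercise balls: let the smaller ball out by pressing down, from above, the plate of the rocking lever that works its lane's gate, keep it pressed until that ball has rolled into the tray, then let go so that the gate shuts again. Do not touch the balls or the gates, leave the other lever alone so that the larger ball stays behind its gate, and do not disturb the other things on the desk.

Things in the scene. Friction and masses are not known exactly. Their poses are not given: they have to be found in the camera images.
- dispenser: Desk ball dispenser, fixed: dark wooden box 232 long, 122 wide, 112 high (140 with a gate up). Two lanes 46 wide slope down along its +x into an open tray, one pocket per lane (x 70 to 160). Origin on the desk; x towards the tray, y left, z up. Lanes at y = +30 (left) and -30 (right); each ball waits behind its gate at x about +10. Lever pivots at x -35, z 100. (mm)
- plate_left (a point): Centre of the upper face of the left lever's steel press plate, 44 (x) by 36 (y), outside the left lane at the end away from the tray: x -120, y +72 in the dispenser's frame, 106 above the desk at rest, free space below. Fully pressed it has sunk 41, moved 7 towards the tray and tilted 0.5 rad, its end away from the tray lowest. (mm)
- lever_left (a joint): Angle of the left rocking lever, rad: 0 at rest, left lane's gate shut; 0.5 at its stop, plate fully down and gate up. A spring returns it: about 1.5 N on the plate starts it, 4.5 N holds it down. The smaller ball passes under the gate from about 0.25, the larger from about 0.4.
- gate_left (a point): The left lane's gate: a steel stop bar 38 wide hung by two thin rods from the left lever's tray end. This point is the centre of the bar: x 30, y +30, z 50 in the dispenser's frame when shut. It lifts about 38. (mm)
- plate_right (a point): Centre of the upper face of the right lever's steel press plate, 44 (x) by 36 (y), outside the right lane at the end away from the tray: x -120, y -72 in the dispenser's frame, 106 above the desk at rest, free space below. Fully pressed it has sunk 41, moved 7 towards the tray and tilted 0.5 rad, its end away from the tray lowest. (mm)
- lever_right (a joint): Angle of the right rocking lever, rad: 0 at rest, right lane's gate shut; 0.5 at its stop, plate fully down and gate up. A spring returns it: about 1.5 N on the plate starts it, 4.5 N holds it down. The smaller ball passes under the gate from about 0.25, the larger from about 0.4.
- gate_right (a point): The right lane's gate: a steel stop bar 38 wide hung by two thin rods from the right lever's tray end. This point is the centre of the bar: x 30, y -30, z 50 in the dispenser's frame when shut. It lifts about 38. (mm)
- ball_small_center (a point): Centre of the smaller plain wooden ball, 30 across, loose, waiting in the left or the right lane behind the gate. (mm)
- ball_large_center (a point): Centre of the larger plain wooden ball, 42 across, loose, waiting in the other lane behind the other gate. (mm)
- note_block: Bystander: a plain paper note block, 50 x 50 x 30 high. Origin at the centre of its underside. (mm)
- mug: Bystander: a white mug, 80 across, 92 high. Origin at the centre of its underside. (mm)
- tape_roll: Bystander: a flat-lying roll of clear tape, 76 across, 20 high. Origin at the centre of its underside. (mm)
- stapler: Bystander: a black stapler, 130 x 34, 50 high. Origin at the centre of its underside. (mm)
- glue_stick: Bystander: a standing white glue stick, 24 across, 85 high. Origin at the centre of its underside. (mm)
- mouse: Bystander: a black upright computer mouse, about 105 x 65, 60 high. Origin at the centre of its underside. (mm)
Not all that is in view belongs to the job. What is shaped like the part that bears ball_large_center but blue or orange is not meant.

How it is judged:
On the way, in this order (a step that is already met when the one before it is completed fails the run):
1. the fingers press down the lever of the smaller ball's lane (past 0.15 rad) with the ball still behind the gate (((y of ball_small_center in the frame of dispenser above 0 m and value of joint lever_left above 0.15 rad) or (y of ball_small_center in the frame of dispenser below 0 m and value of joint lever_right above 0.15 rad)) and x of ball_small_center in the frame of dispenser below 0.04 m and (contact force between the fingers and lever_left above 0.5 N or contact force between the fingers and lever_right above 0.5 N)).
2. the smaller ball has rolled into the tray while its lever is still pressed (past 0.15 rad) (((y of ball_small_center in the frame of dispenser above 0 m and value of joint lever_left above 0.15 rad) or (y of ball_small_center in the frame of dispenser below 0 m and value of joint lever_right above 0.15 rad)) and x of ball_small_center in the frame of dispenser between 0.08 and 0.165 m and z of ball_small_center in the frame of dispenser below 0.045 m).
At the end, for the whole second after the job is handed in: The smaller ball lies in the tray (its centre 80 to 165 mm along the dispenser's x and under 45 mm high), both levers are back within 0.06 rad of rest, and the larger ball is still in its lane behind its gate (x of ball_small_center in the frame of dispenser between 0.08 and 0.165 m and z of ball_small_center in the frame of dispenser below 0.045 m and value of joint each of lever_left, lever_right below 0.06 rad and x of ball_large_center in the frame of dispenser between -0.07 and 0.03 m and z of ball_large_center in the frame of dispenser below 0.08 m); the robot touches nothing.
It fails at once if the lever of the larger ball's lane was pressed (past 0.1 rad) ((y of ball_small_center in the frame of dispenser above 0 m and value of joint lever_right above 0.1 rad) or (y of ball_small_center in the frame of dispenser below 0 m and value of joint lever_left above 0.1 rad)).
It fails at once if the fingers or the arm touched a ball (contact force between any of the fingers, the arm and ball_small above 0.3 N or contact force between any of the fingers, the arm and ball_large above 0.3 N).
It fails at once if the fingers touched a gate (contact force between the fingers and lever_left_c2 above 0.5 N or contact force between the fingers and lever_left_c3 above 0.5 N or contact force between the fingers and lever_left_c4 above 0.5 N or contact force between the fingers and lever_left_c5 above 0.5 N or contact force between the fingers and lever_right_c2 above 0.5 N or contact force between the fingers and lever_right_c3 above 0.5 N or contact force between the fingers and lever_right_c4 above 0.5 N or contact force between the fingers and lever_right_c5 above 0.5 N).
It fails at once if a ball was lifted (centre over 95 mm high) (height (world z) of any of ball_small_center, ball_large_center above 0.095 m).
It fails at once if a bystander was moved by more than 25 mm or tipped over (distance of any of note_block, mug, tape_roll, stapler, glue_stick, mouse from where it was at the start of the episode above 0.025 m or angle between any of note_block, mug, tape_roll, stapler, glue_stick, mouse's own z axis and vertical above 0.5 rad).
It also fails if it takes over 29 s, if anything falls off the work surface, if the arm or the gripper's body presses on something with over 40 N, if the wrist force passes 120 N, or if a joint passes its speed limit or range.

### The arm

A 6-joint arm with a two-finger parallel gripper is mounted at the origin on the work surface. World frame = base frame: x ahead of the robot, y to its left, z up, the work surface at z = 0. Lengths are in m, angles in rad, forces in N, time in s.
With the tool pointing down it reaches from about 0.375 to 0.975 m from the base axis. Payload 3.8 kg.
Tool frame: the origin (TCP) lies midway between the tips of the shut fingers; the grasp point (between the pads) lies robot.grip_point_offset behind it (robot.grip_point_offset is the distance from the TCP to the grasp point, in m); z points along the fingers, y is the line along which they close (so a half turn about z gives the same grasp; the last joint's range is limited). The gripper opens to 85 mm and grips with 20 to 120 N. Pads are 22 mm wide; open, the fingers measure 114 mm over their backs; the gripper's body (76 mm by 85 mm) begins 54 mm behind the grasp point. The pads swing forward as they close: fully open they stand 13 mm farther back than shut.
Start: joints at [1.116, 0.264, 1.604, -0, 1.274, -0.037], TCP at [0.274, 0.617, 0.231] pointing down, gripper open.
Joint ranges: [-2.63, 2.63], [-0.94, 2.18], [0.31, 2.57], [-1.31, 4.45], [0, 2.66], [-2.55, 2.55]. Speed limits (rad/s): [2.57, 2.57, 3.14, 3.14, 3.14, 3.14].

### API

Orientations are given as a rotation vector (axis times angle).
In Python, from rig import robot gives the robot as it stands.
- The arm moves only by the tool servo_tool, never from a script. Its argument "steps" is a list of rows, each an object with "delta_rot": the turn, a rotation vector about the tool's x, y, z in rad, a list of three; "offset": the shift along the tool's x, y, z in cm, a list of three; "claw": the opening, from 0 (shut) to 1 (fully open). In form: [{"delta_rot": [rx, ry, rz], "offset": [dx, dy, dz], "claw": claw}, ...]. A call has 1 to 5 rows; each row shifts and turns the commanded pose from where the row before left it, along the tool's axes as they then stand; what a row does not reach is not made up. A row lasts 1/10 s, in which the tool goes at most 50 mm and 8.59 degrees, less where a joint would pass 70% of its speed; a pose out of reach is approached as far as the arm can. A call with a gripper value outside its range is refused whole. The fingers move at their own pace and stop on an object; the grip force is fixed at half the most. Time passes only in rows, so rows that do not move let the fingers close. It gives the time, the measured TCP pose, the force, the opening and the grip force at its end, in the units of the state.
- robot.sense(): the state, without advancing time (a new reading comes with each control period).
- robot.capture(name): name is "scene" or "side" or "wrist"; returns (picture, depth): 384x512x3 uint8, red, green, blue; 384x512 float32, m along the optical axis (not along the pixel's ray), 0 where there is no reading.
- robot.camera_model(name): a dict with "vfov" (degrees; the focal length in pixels is half the picture's height over the tangent of half this angle, whatever the lens; pixels are square), "cx", "cy" (the principal point, pixels), "k1" (the pictures are not rectified: a ray, as slopes to the right and down, at radius r is drawn at 1 + k1 r^2 times it, then the intrinsics apply), "view" (4x4, takes a point from world to camera coordinates). Camera axes: x right, y up, looking along -z (the intrinsics and any distortion apply to the point x, -y, -z); pixel columns grow to the right and rows downward; lengths in m; the calibration is good to about 2 mm. A picture is of the moment at which its call begins: read the wrist's pose just before it. camera_model takes no time and is no camera call; for the wrist camera it gives the pose at the moment of the call.
- robot.job_done(): hands the job in; it is judged then, once.
The state is a dict: "clock": time; "joint_positions": joint angles; "joint_velocities": joint speeds; "tau": joint torques, N m; "position": TCP position; "ee_rot": TCP orientation; "contact_force": force on the tool from outside, world axes, zero at the start; "ft_torque": the same for the moment, N m; "width": opening from 0.0 (shut) to 1.0 (fully open); "grip_force": force on a finger pad.
Only numpy, scipy, OpenCV 4.12 (cv2) and the standard library are available. Lean on these libraries where they do the work, as an engineer would, in place of code of your own. Each camera call takes 0.05 s, during which the arm holds its last target. There are 200 camera calls.

## Working session

There is one attempt and no reset: what is moved stays moved. The work goes in short steps, Python scripts to look and compute and a tool call to move; the robot and the scene stay as the last step left them, time stands still between calls to the robot, and variables do not carry over. Pictures are saved under pics/ and viewed, at most 10 in all, crops included, and the job is handed in when it is done.

Besides the shell and the picture viewer there is one more tool, called after "Emit:" as name(argument=value, ...), one argument or row to a line, values as JSON. servo_tool: Moves the arm, as the interface text tells. Its arguments: {"type":"object","properties":{"steps":{"type":"array","items":{"type":"object","properties":{"delta_rot":{"type":"array","items":{"type":"number"}},"offset":{"type":"array","items":{"type":"number"}},"claw":{"type":"number"}}}}},"required":["steps"]}

```bash
mkdir -p pics; ls; python3 - <<'E'
from rig import robot
import cv2,numpy as np
s=robot.sense();print(s['clock'],s['position'],s['ee_rot'],s['contact_force'],robot.grip_point_offset)
for n in('scene','side'):
    p,d=robot.capture(n);cv2.imwrite(f'pics/{n}0.png',p[:,:,::-1]);np.savez(f'{n}0.npz',p=p,d=d)
    m=robot.camera_model(n);print(n,m); np.save(n+'m.npy',m,allow_pickle=True)
E
```

```text
pics
0.0 [0.27353792 0.61629114 0.22997264] [-0.65138274 -3.07275007  0.00337447] [-0.18272564 -0.05524965 -0.24876386] 0.0187
scene {'vfov': 44.53299692722886, 'cx': 256.44349202193615, 'cy': 199.23856488094773, 'k1': -0.06471056531527504, 'view': array([[ 0.25274918,  0.9675023 ,  0.00756005, -0.17836304],
       [-0.68020841,  0.17212922,  0.71252231,  0.35783206],
       [ 0.68806567, -0.18523184,  0.70160872, -1.72173779],
       [ 0.        ,  0.        ,  0.        ,  1.        ]])}
side {'vfov': 51.541513211015754, 'cx': 251.04475567461688, 'cy': 189.60673732167737, 'k1': -0.142147340676266, 'view': array([[-0.99918875, -0.03177942, -0.02473695,  0.60823104],
       [-0.00309522, -0.55182698,  0.83395288, -0.06700456],
       [-0.04015305,  0.8333529 ,  0.55128095, -0.9824376 ],
       [ 0.        ,  0.        ,  0.        ,  1.        ]])}
```

View pics/scene0.png

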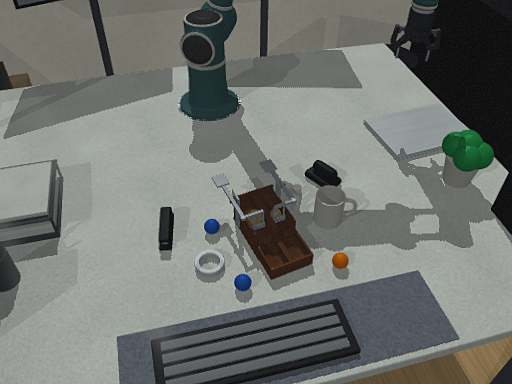

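View pics/side0.png

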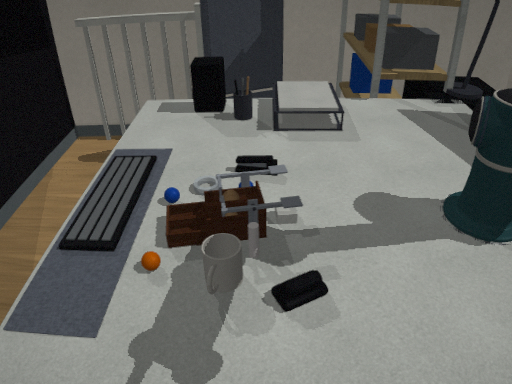

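The dispenser is near (272,228) in scene, with its tray pointing away from the robot. The plates are at about (220,181) (right) and (267,167) (left). The mug, glue stick and mouse stand near the left side. Next I'll enlarge the lanes and measure the plates.

```bash
cat > h.py <<'E'
import numpy as np,cv2
def cloud(d,m):
    h,w=d.shape;f=h/2/np.tan(np.radians(m['vfov'])/2)
    K=np.array([[f,0,m['cx']],[0,f,m['cy']],[0,0,1]])
    uv=np.stack(np.meshgrid(np.arange(w),np.arange(h)),-1).reshape(-1,1,2).astype(float)
    r=cv2.undistortPoints(uv,K,np.array([m['k1'],0,0,0.])).reshape(h,w,2)
    c=np.stack([r[...,0]*d,-r[...,1]*d,-d,np.ones_like(d)],-1)
    P=(c@np.linalg.inv(m['view']).T)[...,:3];P[d<=0]=np.nan
    return P
E
python3 - <<'E'
from h import *
out=[]
for n,(x0,y0,x1,y1) in(('scene',(200,150,330,280)),('side',(155,150,315,300))):
    z=np.load(n+'0.npz');m=np.load(n+'m.npy',allow_pickle=True).item();P=cloud(z['d'],m)
    np.save(n+'P.npy',P)
    out.append(cv2.resize(z['p'][y0:y1,x0:x1,::-1],(400,400) ,interpolation=cv2.INTER_CUBIC))
    c=P[y0:y1,x0:x1]; k=(c[...,2]>.097)&(c[...,2]<.118)
    nl,lab,st,ce=cv2.connectedComponentsWithStats(k.astype(np.uint8))
    for i in range(1,nl):
        if st[i,4]>15: q=c[lab==i];print(n,st[i],(ce[i]+[x0,y0]).round(1),np.median(q,0).round(4),q.min(0).round(3),q.max(0).round(3))
cv2.imwrite('pics/crop.png',np.hstack(out))
E
```

```text
scene [ 59  10  38  49 394] [277.1 181.6] [0.5876 0.0887 0.1026] [0.493 0.053 0.097] [0.677 0.116 0.112]
scene [ 12  24  52  47 432] [232.  196.1] [ 0.6132 -0.0451  0.1025] [ 0.515 -0.08   0.097] [0.697 0.022 0.113]
side [ 61  14  71  26 439] [251.9 173.1] [ 0.6053 -0.0449  0.104 ] [ 0.521 -0.084  0.097] [0.694 0.022 0.113]
side [ 66  45  82  19 610] [262.6 204.2] [0.5792 0.091  0.104 ] [0.492 0.052 0.097] [0.673 0.114 0.113]
```

View pics/crop.png

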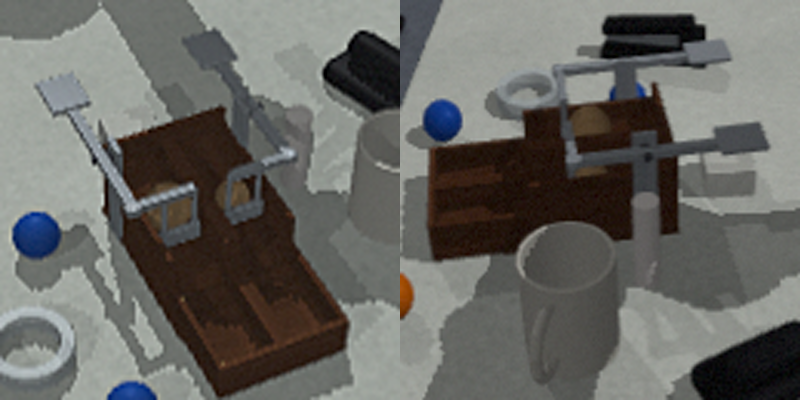

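In the crop the scene view shows the ball in the right lane (image left, crop (168,205)) looking larger than the one in the left lane (crop (232,195)). I'll check this by measuring.

```bash
python3 - <<'E'
from h import *
from scipy.optimize import least_squares
C=[]
for n,seeds in(('scene',((268,166),(220,181))),('side',((296,202),(278,170)))):
    P=np.load(n+'P.npy')
    for nm,(u,v) in zip('LR',seeds):
        c=P[v-15:v+15,u-22:u+22].reshape(-1,3);c0=np.nanmedian(P[v-1:v+2,u-1:u+2].reshape(-1,3),0)
        k=(abs(c[:,2]-.105)<.008)&(np.linalg.norm(c[:,:2]-c0[:2],axis=1)<.035);q=c[k]
        r=cv2.minAreaRect((q[:,:2]*1000).astype(np.float32));print(n,nm,c0.round(4),q.mean(0).round(4),r)
# dispenser pose guess from arm pieces then balls
L=np.array([.505,.085]);
for n in('scene','side'):
    z=np.load(n+'0.npz');P=np.load(n+'P.npy');hsv=cv2.cvtColor(z['p'],cv2.COLOR_RGB2HSV)
    # dark wood mask: print rect of footprint
    k=(hsv[...,1]>90)&((hsv[...,0]<15))&(P[...,2]>.015)&(P[...,2]<.125)&(P[...,0]>.45)&(P[...,0]<.85)&(abs(P[...,1])<.14)
    k&=hsv[...,2]<110
    nl,lab,st,ce=cv2.connectedComponentsWithStats(k.astype(np.uint8));i=1+st[1:,4].argmax()
    q=P[k]; print(n,'box',st[i],cv2.minAreaRect((q[:,:2]*1000).astype(np.float32)))
    for (u,v) in (((276,213),(254,216)) if n=='scene' else ((231,195),(232,213))): print(u,v,z['p'][v,u],hsv[v,u],P[v,u].round(4))
E
```

```text
scene L [0.5206 0.0817 0.1052] [0.5207 0.0814 0.1037] ((522.7611694335938, 82.39576721191406), (61.65452575683594, 35.88286209106445), 14.518047332763672)
scene R [ 0.5485 -0.061   0.1049] [ 0.5477 -0.0595  0.1035] ((549.896240234375, -58.43896484375), (65.70018005371094, 36.61546325683594), 11.928115844726562)
side L [0.5045 0.0855 0.1057] [0.5155 0.0825 0.1051] ((516.7672119140625, 80.02555847167969), (44.341678619384766, 37.795448303222656), 12.402040481567383)
side R [ 0.5406 -0.0527  0.106 ] [ 0.5463 -0.0578  0.1049] ((549.025146484375, -59.73554229736328), (56.001956939697266, 36.639984130859375), 14.74564266204834)
scene box [ 238  185   75   92 2680] ((697.047119140625, 41.80714416503906), (234.534423828125, 119.93155670166016), 11.170138359069824)
276 213 [107  87  59] [ 18 114 107] [0.6575 0.0656 0.0586]
254 216 [72 69 65] [17 25 72] [ 0.6872 -0.0023  0.0951]
side box [ 166  190   82   54 2286] ((695.46044921875, 42.31504821777344), (229.84548950195312, 121.87481689453125), 10.282886505126953)
231 195 [78 61 38] [ 17 131  78] [0.6545 0.015  0.0772]
232 213 [77 61 45] [ 15 106  77] [0.6487 0.071  0.0653]
```

```bash
python3 - <<'E'
from h import *
from scipy.optimize import least_squares
o=np.array([.653,.033,0]);a=.2;R=np.array([[np.cos(a),-np.sin(a),0],[np.sin(a),np.cos(a),0],[0,0,1]])
for n in('scene','side'):
    z=np.load(n+'0.npz');D=(np.load(n+'P.npy')-o)@R;hsv=cv2.cvtColor(z['p'],cv2.COLOR_RGB2HSV)
    for nm,y in(('L',.03),('R',-.03)):
        k=(abs(D[...,0]-.003)<.035)&(abs(D[...,1]-y)<.0225)&(D[...,2]>.045)&(D[...,2]<.1)&(hsv[...,0]>=12)&(hsv[...,0]<25)&(hsv[...,1]>75)
        q=D[k]
        for r in(.015,.021):
            s=least_squares(lambda c:np.linalg.norm(q-c,axis=1)-r,[.01,y,.05],loss='soft_l1',f_scale=.002)
            print(n,nm,len(q),q.max(0).round(3),r,s.x.round(4),s.cost*1e6/len(q))
# surroundings: everything above 0.03 near left plate
P=np.load('sideP.npy');D=(P-o)@R
k=(D[...,2]>.03)&(D[...,1]>.065)&(D[...,1]<.2)&(D[...,0]>-.25)&(D[...,0]<.1)
for x in np.arange(-.25,.1,.025):
  s=[f"{1000*D[k&(abs(D[...,0]-x-.0125)<.0125)&(abs(D[...,1]-y-.0125)<.0125)][:,2].max(initial=0):4.0f}" for y in np.arange(.065,.2,.025)];print(x.round(3),*s)
E
```

```text
scene L 69 [0.024 0.05  0.067] 0.015 [0.0036 0.0318 0.052 ] 7.056205264775763
scene L 69 [0.024 0.05  0.067] 0.021 [-0.0012  0.0348  0.0472] 4.831641758458005
scene R 87 [ 0.022 -0.011  0.084] 0.015 [ 0.0042 -0.0306  0.0654] 2.682268882384027
scene R 87 [ 0.022 -0.011  0.084] 0.021 [-0.0007 -0.0278  0.0591] 0.9447753334999175
side L 46 [0.02  0.051 0.068] 0.015 [0.0026 0.0264 0.0541] 6.79250582604404
side L 46 [0.02  0.051 0.068] 0.021 [-0.0001  0.0205  0.0514] 4.601546713457857
side R 151 [ 0.038 -0.008  0.083] 0.015 [-0.0024 -0.0269  0.0675] 3.456189485384088
side R 151 [ 0.038 -0.008  0.083] 0.021 [-0.0021 -0.0309  0.0609] 2.035273585793882
-0.25    0    0    0    0    0    0
-0.225    0    0    0    0    0    0
-0.2    0    0    0    0    0    0
-0.175    0    0    0    0    0    0
-0.15  108  106    0    0    0    0
-0.125  108  107    0    0    0    0
-0.1  105    0    0    0    0    0
-0.075  106    0    0    0    0    0
-0.05  106   86   86    0    0    0
-0.025  105   86   86    0    0    0
-0.0  107    0   91   93   92   92
0.025  104    0   93   93    0    0
0.05    0    0   92   93   90   91
0.075    0    0    0   92   93   91
```

The ball tops measure 67 mm (left) and 84 mm (right), so the smaller ball is in the **left** lane. I'll turn the tool to the dispenser's axes and shut the fingers.

Emit:
servo_tool(
  steps=[
    {"delta_rot": [0, 0, -0.124], "offset": [0, 0, 0], "claw": 0},
    {"delta_rot": [0, 0, -0.124], "offset": [0, 0, 0], "claw": 0},
    {"delta_rot": [0, 0, -0.124], "offset": [0, 0, 0], "claw": 0},
    {"delta_rot": [0, 0, -0.124], "offset": [0, 0, 0], "claw": 0},
    {"delta_rot": [0, 0, -0.124], "offset": [0, 0, 0], "claw": 0},
  ],
)

```text
clock: 0.6
position: [0.2737, 0.6165, 0.2305]
ee_rot: [0.325, -3.124, 0.002]
contact_force: [-0.0, 0.6, -0.7]
width: 0.144
grip_force: 0.0
```

```bash
cat > go.py <<'E'
from rig import robot
import numpy as np,sys
from scipy.spatial.transform import Rotation as Ro
s=robot.sense();R=Ro.from_rotvec(s['ee_rot']).as_matrix()
g=np.array([float(v) for v in sys.argv[1:4]])   # goal in dispenser frame, m
a=.2;D=np.array([[np.cos(a),-np.sin(a),0],[np.sin(a),np.cos(a),0],[0,0,1]])
o=np.array([.653,.033,0]);w=o+D@g
print('t',s['clock'],'F',np.round(s['contact_force'],2),'w',s['width'],'disp-frame pos mm',(1e3*D.T@(s['position']-o)).round(1))
print('tool offset cm',(100*R.T@(w-s['position'])).round(2));print(R.round(3), (D.T@R).round(3))
E
python3 go.py -.122 .074 .19
```

```text
t 0.6 F [-0.02  0.58 -0.67] w 0.14415362682195637 disp-frame pos mm [-255.8  647.3  230.5]
tool offset cm [-12.97 -57.42   4.1 ]
[[-0.979 -0.206 -0.001]
 [-0.206  0.979 -0.001]
 [ 0.001 -0.001 -1.   ]] [[-1.    -0.007 -0.001]
 [-0.007  1.    -0.001]
 [ 0.001 -0.001 -1.   ]]
```

Emit:
servo_tool(
  steps=[
    {"delta_rot": [0, 0, 0], "offset": [-0.9, -4, 0.2], "claw": 0},
    {"delta_rot": [0, 0, 0], "offset": [-0.9, -4, 0.2], "claw": 0},
    {"delta_rot": [0, 0, 0], "offset": [-0.9, -4, 0.2], "claw": 0},
    {"delta_rot": [0, 0, 0], "offset": [-0.9, -4, 0.2], "claw": 0},
    {"delta_rot": [0, 0, 0], "offset": [-0.9, -4, 0.2], "claw": 0},
  ],
)

```text
clock: 1.1
position: [0.3582, 0.4283, 0.2206]
ee_rot: [0.318, -3.125, 0.001]
contact_force: [0.1, 0.8, -0.4]
width: 0.001
grip_force: 0.0
```

Emit:
servo_tool(
  steps=[
    {"delta_rot": [0, 0, 0], "offset": [-0.9, -4, 0.2], "claw": 0},
    {"delta_rot": [0, 0, 0], "offset": [-0.9, -4, 0.2], "claw": 0},
    {"delta_rot": [0, 0, 0], "offset": [-0.9, -4, 0.2], "claw": 0},
    {"delta_rot": [0, 0, 0], "offset": [-0.9, -4, 0.2], "claw": 0},
    {"delta_rot": [0, 0, 0], "offset": [-0.9, -4, 0.2], "claw": 0},
  ],
)

```text
clock: 1.6
position: [0.4424, 0.2415, 0.2109]
ee_rot: [0.317, -3.125, 0.0]
contact_force: [-0.1, 0.5, 0.4]
width: 0.001
grip_force: 0.0
```

```bash
python3 go.py -.122 .074 .19
```

```text
t 1.6 F [-0.07  0.55  0.44] w 0.0006742434539276952 disp-frame pos mm [-164.9  246.1  210.9]
tool offset cm [ -4.25 -17.22   2.09]
[[-0.98  -0.201 -0.   ]
 [-0.201  0.98  -0.   ]
 [ 0.    -0.    -1.   ]] [[-1.    -0.002 -0.   ]
 [-0.002  1.    -0.   ]
 [ 0.    -0.    -1.   ]]
```

Emit:
servo_tool(
  steps=[
    {"delta_rot": [0, 0, 0], "offset": [-1, -4, 0.5], "claw": 0},
    {"delta_rot": [0, 0, 0], "offset": [-1, -4, 0.5], "claw": 0},
    {"delta_rot": [0, 0, 0], "offset": [-1, -4, 0.5], "claw": 0},
    {"delta_rot": [0, 0, 0], "offset": [-1, -4, 0.5], "claw": 0},
    {"delta_rot": [0, 0, 0], "offset": [0, 0, 0], "claw": 0},
  ],
)

```text
clock: 2.1
position: [0.5146, 0.0903, 0.1901]
ee_rot: [0.309, -3.125, 0.003]
contact_force: [0.1, 0.3, 0.7]
width: -0.004
grip_force: 0.0
```

```bash
python3 go.py -.122 .073 .115|head -2
```

```text
t 2.1 F [0.1  0.33 0.67] w -0.003566429561148547 disp-frame pos mm [-124.3   83.7  190.1]
tool offset cm [-0.24 -1.06  7.52]
```

Emit:
servo_tool(
  steps=[
    {"delta_rot": [0, 0, 0], "offset": [-0.2, -1, 2], "claw": 0},
    {"delta_rot": [0, 0, 0], "offset": [0, 0, 2.5], "claw": 0},
    {"delta_rot": [0, 0, 0], "offset": [0, 0, 2], "claw": 0},
    {"delta_rot": [0, 0, 0], "offset": [0, 0, 0.5], "claw": 0},
    {"delta_rot": [0, 0, 0], "offset": [0, 0, 0], "claw": 0},
  ],
)

```text
clock: 2.6
position: [0.5164, 0.0855, 0.1202]
ee_rot: [0.318, -3.123, -0.0]
contact_force: [-0.4, 0.3, 0.2]
width: -0.001
grip_force: 0.0
```

```bash
python3 go.py -.122 .073 .066|head -2; python3 - <<'E'
from rig import robot
import cv2,numpy as np
p=[robot.capture(n)[0] for n in('scene','side')]
a=cv2.resize(p[0][110:270,190:350],(400,400));b=cv2.resize(p[1][110:270,190:350],(400,400))
cv2.imwrite('pics/pre.png',np.hstack([a,b])[:,:,::-1])
E
```

```text
t 2.6 F [-0.37  0.3   0.17] w -0.0009467795563961036 disp-frame pos mm [-123.4   78.6  120.2]
tool offset cm [-0.16 -0.56  5.42]
```

View pics/pre.png

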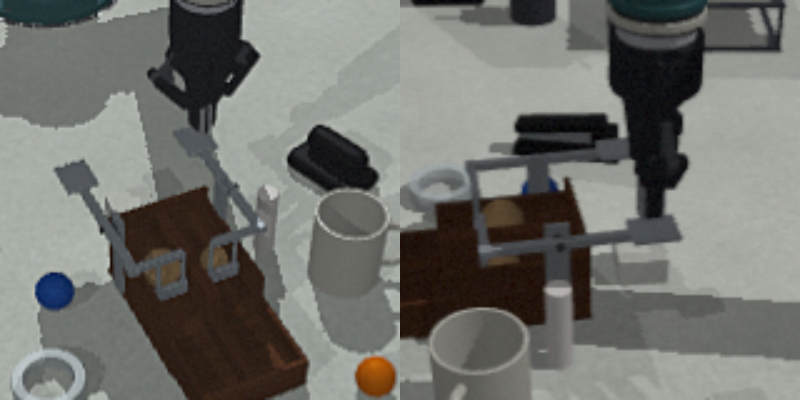

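The fingers hang just above the left plate (scene crop (200,135), side crop (652,230)) and clear of everything else. I'll press now.

Emit:
servo_tool(
  steps=[
    {"delta_rot": [0, 0, 0], "offset": [-0.1, -0.5, 0.6], "claw": 0},
    {"delta_rot": [0, 0, 0], "offset": [0, 0, 1], "claw": 0},
    {"delta_rot": [0, 0, 0], "offset": [0, 0, 1], "claw": 0},
    {"delta_rot": [0, 0, 0], "offset": [0, 0, 1], "claw": 0},
    {"delta_rot": [0, 0, 0], "offset": [0, 0, 0.8], "claw": 0},
  ],
)

```text
clock: 3.2
position: [0.5203, 0.0804, 0.077]
ee_rot: [-0.317, 3.124, 0.0]
contact_force: [1.5, -1.1, 5.6]
width: -0.0
grip_force: 2.2
```

```bash
python3 go.py -.122 .073 .070|head -2
```

```text
t 3.2 F [ 1.53 -1.14  5.61] w -1.3843926566183689e-06 disp-frame pos mm [-120.6   72.8   77. ]
tool offset cm [0.14 0.02 0.7 ]
```

Emit:
servo_tool(
  steps=[
    {"delta_rot": [0, 0, 0], "offset": [0, 0, 0.3], "claw": 0},
    {"delta_rot": [0, 0, 0], "offset": [0, 0, 0], "claw": 0},
    {"delta_rot": [0, 0, 0], "offset": [0, 0, 0], "claw": 0},
    {"delta_rot": [0, 0, 0], "offset": [0, 0, 0], "claw": 0},
    {"delta_rot": [0, 0, 0], "offset": [0, 0, 0], "claw": 0},
  ],
)

```text
clock: 3.7
position: [0.519, 0.0803, 0.0741]
ee_rot: [0.317, -3.124, 0.0]
contact_force: [-3.0, -0.3, 3.4]
width: 0.001
grip_force: 2.2
```

Emit:
servo_tool(
  steps=[
    {"delta_rot": [0, 0, 0], "offset": [0, 0, 0], "claw": 0},
    {"delta_rot": [0, 0, 0], "offset": [0, 0, 0], "claw": 0},
    {"delta_rot": [0, 0, 0], "offset": [0, 0, 0], "claw": 0},
    {"delta_rot": [0, 0, 0], "offset": [0, 0, 0], "claw": 0},
    {"delta_rot": [0, 0, 0], "offset": [0, 0, 0], "claw": 0},
  ],
)

```text
clock: 4.2
position: [0.5191, 0.0803, 0.074]
ee_rot: [0.317, -3.124, -0.0]
contact_force: [-3.6, -0.2, 3.9]
width: 0.004
grip_force: 2.3
```

```bash
python3 go.py -.122 .073 .070|head -2; python3 - <<'E'
from rig import robot
import cv2,numpy as np
p=[robot.capture(n)[0] for n in('scene','side')]
a=cv2.resize(p[0][140:300,190:350],(400,400));b=cv2.resize(p[1][120:280,160:320],(400,400))
cv2.imwrite('pics/press.png',np.hstack([a,b])[:,:,::-1])
E
```

```text
t 4.2 F [-3.58 -0.2   3.93] w 0.0039182750357729616 disp-frame pos mm [-121.8   73.    74. ]
tool offset cm [0.02 0.   0.4 ]
```

View pics/press.png

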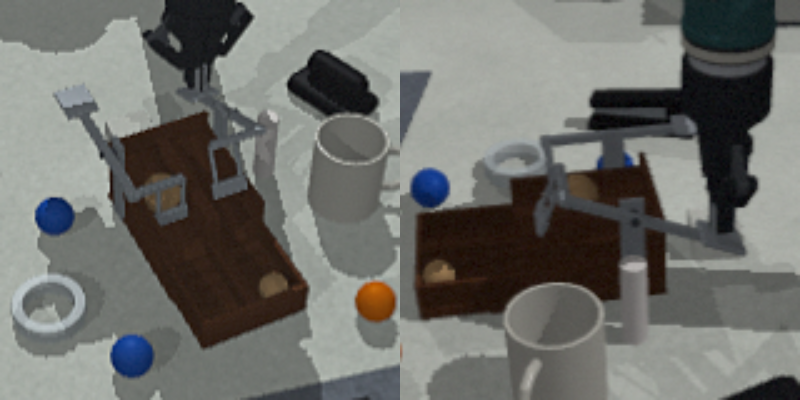

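The smaller ball lies in the left tray pocket (scene crop (272,285), side crop (438,272)). The left gate is up, and the larger ball is still behind the right gate. I'll lift slowly at first so the gate shuts gently.

Emit:
servo_tool(
  steps=[
    {"delta_rot": [0, 0, 0], "offset": [0, 0, 0], "claw": 0},
    {"delta_rot": [0, 0, 0], "offset": [0, 0, -1], "claw": 0},
    {"delta_rot": [0, 0, 0], "offset": [0, 0, -1], "claw": 0},
    {"delta_rot": [0, 0, 0], "offset": [0, 0, -1], "claw": 0},
    {"delta_rot": [0, 0, 0], "offset": [0, 0, -1], "claw": 0},
  ],
)

```text
clock: 4.8
position: [0.521, 0.0805, 0.1159]
ee_rot: [-0.317, 3.122, 0.0]
contact_force: [-0.3, -0.5, 0.4]
width: -0.0
grip_force: 0.0
```

Emit:
servo_tool(
  steps=[
    {"delta_rot": [0, 0, 0], "offset": [0, 0, -2], "claw": 0},
    {"delta_rot": [0, 0, 0], "offset": [0, 0, -3], "claw": 0},
    {"delta_rot": [0, 0, 0], "offset": [0, 0, -3], "claw": 0},
    {"delta_rot": [0, 0, 0], "offset": [0, 0, 0], "claw": 0},
    {"delta_rot": [0, 0, 0], "offset": [0, 0, 0], "claw": 0},
  ],
)

```text
clock: 5.3
position: [0.521, 0.0805, 0.1961]
ee_rot: [-0.317, 3.121, 0.0]
contact_force: [-0.4, 0.2, -0.6]
width: 0.003
grip_force: 0.0
```

```bash
python3 go.py -.122 .073 .070|head -2; python3 - <<'E'
from rig import robot
import cv2,numpy as np
p=[robot.capture(n)[0] for n in('scene','side')]
a=cv2.resize(p[0][140:300,190:350],(400,400));b=cv2.resize(p[1][120:280,160:320],(400,400))
cv2.imwrite('pics/end.png',np.hstack([a,b])[:,:,::-1])
E
```

```text
t 5.3 F [-0.41  0.22 -0.63] w 0.0026319972595472084 disp-frame pos mm [-120.    72.8  196.1]
tool offset cm [ 0.26  0.03 12.61]
```

View pics/end.png

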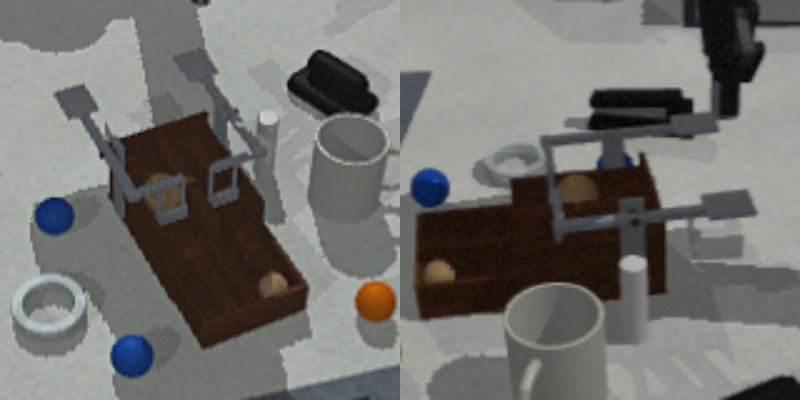

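The ball is still in the tray pocket (272,285) and the left gate looks shut. I'll check the plate height with depth.

```bash
python3 - <<'E'
from h import *
from rig import robot
o=np.array([.653,.033,0]);a=.2;R=np.array([[np.cos(a),-np.sin(a),0],[np.sin(a),np.cos(a),0],[0,0,1]])
for n in('scene','side'):
    m=np.load(n+'m.npy',allow_pickle=True).item()
    for t,P in(('before',np.load(n+'P.npy')),('now',cloud(robot.capture(n)[1],m))):
        D=(P-o)@R
        for y in(.072,-.072):
            q=D[(abs(D[...,0]+.12)<.018)&(abs(D[...,1]-y)<.014)&(D[...,2]>.05)&(D[...,2]<.15)]
            print(n,t,y,len(q),np.median(q,0).round(4),np.polyfit(q[:,0],q[:,2],1)[0].round(3))
E
```

```text
scene before 0.072 87 [-0.1176  0.0715  0.104 ] -0.048
scene before -0.072 99 [-0.119  -0.0728  0.104 ] -0.036
scene now 0.072 92 [-0.1187  0.0721  0.104 ] 0.012
scene now -0.072 105 [-0.1183 -0.0724  0.1036] -0.053
side before 0.072 125 [-0.12    0.073   0.1056] -0.057
side before -0.072 80 [-0.1192 -0.0712  0.1058] -0.093
side now 0.072 122 [-0.1204  0.0733  0.1057] -0.069
side now -0.072 82 [-0.1191 -0.0712  0.1059] -0.105
```

Both plates are back at their rest height, so I'm handing in.

```bash
python3 -c "
from rig import robot
print(robot.job_done())"
```

```text
the job is handed in; nothing more can be done
None
```

I pressed the left lever until the smaller ball rolled into the tray, then let go: both levers are back at rest height, the larger ball is still behind its gate, and the job is handed in (no verdict was returned).

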